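# Shift the lapping machine into the blue gear

## Robot

A 6-joint arm with a two-finger parallel gripper is mounted at the origin on the work surface. World frame = base frame: x ahead of the robot, y to its left, z up, the work surface at z = 0. Lengths are in mm, angles in degrees, forces in N, time in s.
With the tool pointing down it reaches from about 350 to 850 mm from the base axis. Payload 8.1 kg.
Tool frame: the origin (TCP) lies at the very end of the fingers, on their centre line; the grasp point (between the pads) lies r.tcp_to_grasp behind it (r.tcp_to_grasp is the distance from the TCP to the grasp point, in mm); z points along the fingers, y is the line along which they close (so a half turn about z gives the same grasp; the last joint's range is limited). The gripper opens to 85 mm and grips with 20 to 120 N. Pads are 22 mm wide; open, the fingers measure 114 mm over their backs; the gripper's body (76 mm by 85 mm) begins 54 mm behind the grasp point. The pads swing forward as they close: fully open they stand 13 mm farther back than shut.
Start: joints at [-70.325, 7.471, 85.268, -0, 87.261, -4.893], TCP at [249.488, -545.675, 231.292] pointing down, gripper open.
Joint ranges: [-169.43, 169.43], [-51.17, 129.36], [1.28, 143.12], [-76.62, 256.62], [0, 156.53], [-152.29, 152.29]. Speed limits (degrees/s): [136.94, 136.94, 159.86, 180, 180, 180].

## Interface

Orientations are given as [roll, pitch, yaw] about the fixed x, y, z axes, in that order (R = Rz(yaw) Ry(pitch) Rx(roll)).
In Python, from bench import r gives the robot as it stands.
- The arm moves only by the shell command python3 -m handwheel 'ROWS' [OPENING] [FORCE]. ROWS is JSON, a list of rows, each a list of 4 numbers: the shift along the tool's x, y, z in m, then the turn about the tool's z in degrees. A call has 1 to 10 rows; each row shifts and turns the commanded pose from where the row before left it, along the tool's axes as they then stand; what a row does not reach is not made up. A row lasts 1/10 s, in which the tool goes at most 50 mm and 8.59 degrees, less where a joint would pass 70% of its speed; a pose out of reach is approached as far as the arm can. A call is refused whole if a number of a shift passes 0.05 or a number of a turn 8.59, either way. A call with a gripper value outside its range is refused whole. OPENING is the finger opening in m, from 0 to 0.0854, set as the call begins (- or left out, the last holds). The fingers move at their own pace and stop on an object; FORCE is the grip in N (left out, the last holds). Time passes only in rows, so rows that do not move let the fingers close. It gives the time, the measured TCP pose, the force, the opening and the grip force at its end, in the units of the state.
- r.sense(): the state, without advancing time (a new reading comes with each control period).
- r.snapshot(name): name is "scene" or "top"; returns the picture (384x512x3 uint8, red, green, blue); there is no depth.
- r.camera_params(name): a dict with "fx", "fy", "cx", "cy" (pixels), "R" (3x3) and "t" (3): a world point X has camera coordinates R X + t. Camera axes: x right, y down, z forward; pixel columns grow to the right and rows downward; lengths in mm; the calibration is good to about 2 mm. A picture is of the moment at which its call begins. camera_params takes no time and is no camera call.
- r.hand_in(): hands the job in; it is judged then, once.
The state is a dict: "time": time; "joint_pos": joint angles; "qd": joint speeds; "joint_efforts": joint torques, N m; "tool_pos": TCP position; "tcp_rot": TCP orientation; "ft_force": force on the tool from outside, world axes, zero at the start; "wrist_torque": the same for the moment, N m; "finger_gap": finger opening in mm; "grip_force": force on a finger pad.
Only numpy, scipy, OpenCV 4.12 (cv2) and the standard library are available. Lean on these libraries where they do the work, as an engineer would, in place of code of your own. Each camera call takes 0.05 s, during which the arm holds its last target. There are 200 camera calls.

## Task

The lapping machine in the fossil workshop stands switched off; push its gear lever through the gate, out along the middle slot to the cross channel, sideways, and fully home into the corner slot marked by the blue tab, without driving it home in another coloured slot on the way. Only push the lever with your fingertips or the outside of your fingers, never take the knob or rod between them, and then let go of it and draw clear. Leave the jar, the ammonite, the glue bottle and the brush where they are.

Things in the scene. Friction and masses are not known exactly. Their poses are not given: they have to be found in the camera images.
- lap: Bench lapping machine, fixed, cream base 390 x 560 mm (x -170 to 220, y -100 to 460), deck 85 mm high; place and yaw vary. Origin: on the table under the middle of the gear gate; x away from its front panel (to the rear), y to its left, z up. A green gearbox 160 x 140 mm, 125 mm high, stands around the origin and carries the gate.
- basin_rim (a point): Centre of the mouth of the lap basin, left of the gearbox: radius 165 mm, rim 165 mm above the table. A copper water spout, 206 mm high, reaches over its rear edge.
- motor_top (a point): Top of the grey drive motor behind the gearbox, 202 mm above the table; the motor spans x 105 to 205 and y -90 to 80 mm in the machine's frame.
- gate_centre (a point): Centre of the top of the steel gate plate (106 x 106 x 8 mm), 133 mm above the table, axes as the machine's. A double H of 15 mm wide channels for the 10 mm lever rod: a cross channel along y through the centre, and three columns along x at y = -24, 0, +24 mm, each with a front (-x) and a rear (+x) slot. The rod's centre can go 22 mm in x from the cross channel to a slot's end.
- gear_shift (a joint): Fore-and-aft angle of the gear lever (rad) about a pivot 39 mm above the table under the gate: 0 in the cross channel, + leaning to the machine's +x (rear), about +0.247 / -0.247 fully home in a rear / front slot. Friction holds it where it is left (no spring or detent); about 5 N at the knob moves it. It starts anywhere from -0.23 to 0.23, in the middle column.
- gear_cross (a joint): Sideways angle of the gear lever (rad), same pivot: 0 in the middle column, + leaning to the machine's +y (left), about +0.27 / -0.27 in the left / right column (0.30 against the side). About 4 N at the knob moves it along the cross channel; it stays where it is left.
- lever_knob (a point): Centre of the lever's black ball knob, 38 mm across, 170 mm from the pivot along the steel rod (10 mm across): 209 mm above the table when upright, about 197 mm in a corner slot, where it lies about 42 mm in x and 44 mm in y from the gate's centre. Its z axis points up along the rod.
- lever_rod (a point): Point on the rod's axis 90 mm from the pivot, at gate plate height: shows where the rod stands in the gate. The rod has about 2.5 mm of play to either side in each channel; pushed sideways while more than about 3 mm off the cross channel's middle it is blocked by the round-tipped teeth between the columns.
- tab_blue: Blue tab, a disc 21 mm across, 2 mm high, fixed on the gate plate just beyond the end of the corner slot it marks; origin: centre of its underside, 40 mm in x and 24 mm in y from the gate's centre. Which corner is which colour changes from start to start. With the lever fully home the rod point stands 18 mm from the tab's centre.
- tab_red: Red colour tab, the same, at another corner slot.
- tab_yellow: Yellow colour tab, the same, at another corner slot.
- tab_green: Green colour tab, the same, at another corner slot (the two middle slots have plain grey tabs).
- jar: Bystander: brown jar of polishing compound with a steel lid, 48 mm across, 52 mm high, standing on the machine's deck in front of the gearbox. Origin: centre of its underside.
- ammonite: Bystander: cut brown ammonite half, a disc 58 mm across and 16 mm thick, lying on the deck in front of the gearbox. Origin: centre of its underside.
- glue_bottle: Bystander: cream squeeze bottle with a pointed nozzle, 44 mm across, 138 mm high, standing on the table to the right of the machine. Origin: centre of its underside.
- brush: Bystander: flat paint brush, 180 mm long, 34 mm wide, 14 mm thick, lying on the table to the right of the machine. Origin: on its underside, near the middle of its length, x towards the bristles.

How it is judged:
By the outcome, as a careful person would: the job done as asked, in the order asked, and still so for the second after the job is handed in, with the robot touching nothing.
It also fails if it takes over 54 s, if anything falls off the work surface, if the arm or the gripper's body presses on something with over 40 N, if the wrist force passes 120 N, or if a joint passes its speed limit or range.

## Working session

There is one attempt and no reset: what is moved stays moved. The work goes in short steps, Python scripts to look and compute and a shell command to move; the robot and the scene stay as the last step left them, time stands still between calls to the robot, and variables do not carry over. Pictures are saved under pics/ and viewed, at most 10 in all, crops included, and the job is handed in when it is done.

```bash
mkdir -p pics; ls; python3 - <<'E'
from bench import r
import cv2
s=r.sense();print({k:s[k] for k in('time','tool_pos','tcp_rot','finger_gap')},r.tcp_to_grasp)
for n in('scene','top'):
    im=r.snapshot(n);cv2.imwrite(f'pics/{n}0.png',im[:,:,::-1]);p=r.camera_params(n);print(n,p)
a=cv2.imread('pics/scene0.png');b=cv2.imread('pics/top0.png')
E
```

```text
pics
{'time': 0.0, 'tool_pos': array([ 249.3278914 , -545.13388242,  230.23934836]), 'tcp_rot': array([-1.79895591e+02, -1.04647061e-02,  2.45714621e+01]), 'finger_gap': 85.83056354384578} 18.700000000000003
scene {'fx': 421.4433698756185, 'fy': 421.4433698756185, 'cx': 251.7392797237859, 'cy': 192.80599912828794, 'R': array([[-0.84415926,  0.53585908,  0.01581739],
       [ 0.42030852,  0.67986634, -0.6009347 ],
       [-0.33277003, -0.50063641, -0.7991416 ]]), 't': array([ 490.59053849,  -75.66480865, 1242.27483992])}
top {'fx': 391.3304523088769, 'fy': 391.3304523088769, 'cx': 253.42956742250206, 'cy': 186.9266152531888, 'R': array([[-0.02827699, -0.99934829,  0.02243681],
       [-0.99769806,  0.02683205, -0.06227857],
       [ 0.06163596, -0.02414621, -0.99780658]]), 't': array([-59.24201498, 540.38083369, 930.38730693])}
```

View pics/scene0.png

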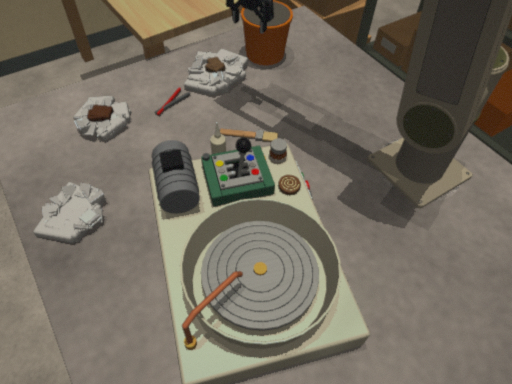

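View pics/top0.png

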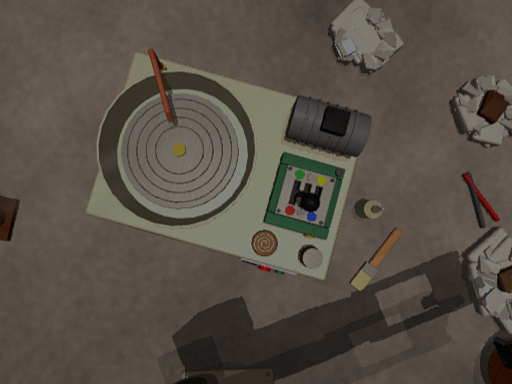

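The scene picture shows the gearbox at about (237,172) with the knob at (243,146). In the top view the gate is at about (305,195), the knob at (310,202) and the blue tab at (312,216), which is the front right corner. Next I'll enlarge both.

```bash
python3 - <<'E'
import cv2
a=cv2.imread('pics/top0.png')[145:245,255:355];b=cv2.imread('pics/scene0.png')[125:205,195:295]
cv2.imwrite('pics/c1.png',cv2.resize(a,None,fx=6,fy=6,interpolation=cv2.INTER_CUBIC))
cv2.imwrite('pics/c2.png',cv2.resize(b,None,fx=7,fy=7,interpolation=cv2.INTER_CUBIC))
E
```

```text
(no output)
```

View pics/c1.png

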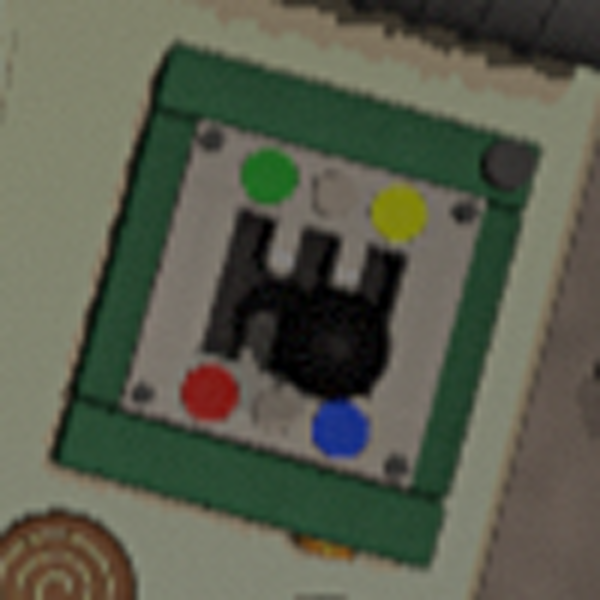

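View pics/c2.png

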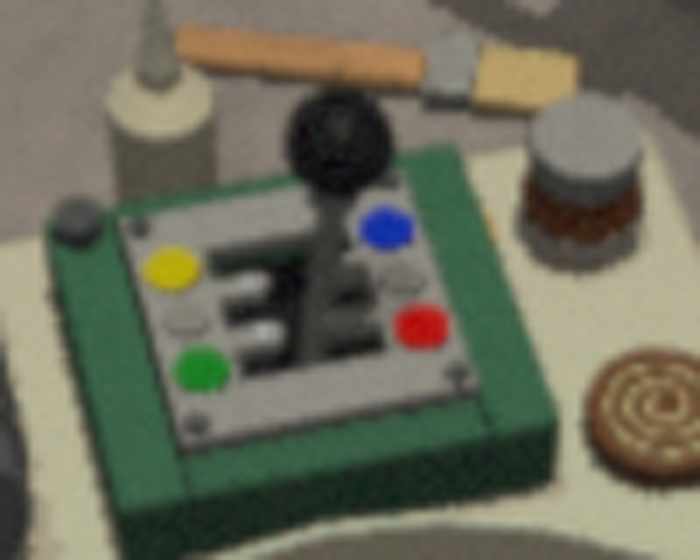

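The crops give these tab positions. In c1: green (269,177), yellow (399,213), red (210,392), blue (340,429), knob (333,343). In c2: yellow (171,269), green (202,370), red (421,327), blue (386,228), knob (340,142). I'll triangulate from these.

```bash
cat > h.py <<'E'
import numpy as np
from bench import r
def ray(n,u,v):
    p=r.camera_params(n);R=np.array(p['R']);C=-R.T@np.array(p['t'])
    d=R.T@[(u-p['cx'])/p['fx'],(v-p['cy'])/p['fy'],1];return C,d/np.linalg.norm(d)
def tri(a,b):
    A=0;B=0;L=[ray('top',*a),ray('scene',*b)]
    for C,d in L:
        P=np.eye(3)-np.outer(d,d);A=A+P;B=B+P@C
    X=np.linalg.solve(A,B);return X,[round(float(np.linalg.norm((np.eye(3)-np.outer(d,d))@(X-C))),1) for C,d in L]
E
python3 - <<'E'
from h import *
T=lambda u,v:(255+(u+.5)/6-.5,145+(v+.5)/6-.5)
S=lambda u,v:(195+(u+.5)/7-.5,125+(v+.5)/7-.5)
P={}
for n,a,b in[('g',(269,177),(202,370)),('y',(399,213),(171,269)),('r',(210,392),(421,327)),('b',(340,429),(386,228)),('k',(333,343),(340,142))]:
    P[n],e=tri(T(*a),S(*b));print(n,P[n].round(1),e)
c=(P['g']+P['y']+P['r']+P['b'])/4;x=P['g']+P['y']-P['r']-P['b'];y=P['g']+P['r']-P['y']-P['b']
yx=np.degrees(np.arctan2(x[1],x[0]));yy=np.degrees(np.arctan2(-y[0],y[1]));print(c,np.linalg.norm(x)/2,np.linalg.norm(y)/2,yx,yy)
w=np.radians((yx*80+yy*48)/128);R=np.array([[np.cos(w),np.sin(w)],[-np.sin(w),np.cos(w)]])
print('knob m',R@(P['k']-c)[:2],'tool m',R@(np.array(r.sense()['tool_pos'])-c)[:2])
for n in 'gyrb':print(n,R@(P[n]-c)[:2])
E
```

```text
g [ 556.8 -170.8  133. ] [0.7, 0.7]
y [ 542.8 -216.8  133.3] [0.9, 0.9]
r [ 480.9 -147.   133.1] [0.6, 0.6]
b [ 466.7 -192.7  133.9] [0.7, 0.7]
k [ 495.4 -178.7  207.8] [0.4, 0.4]
[ 511.80385581 -181.84073324  133.32485894] 79.75353577282812 47.943372133164324 -17.50036123119658 -17.10855052508173
knob m [-16.62578963  -1.86145359] tool m [-142.14771983 -425.0979396 ]
g [39.68443194 23.94228536]
y [ 40.06794905 -24.14680243]
r [-39.88932666  23.99731858]
b [-39.86305433 -23.79280152]
```

```bash
cat >> h.py <<'E'
c=np.array([511.8,-181.84]);w=np.radians(-17.35);Rm=np.array([[np.cos(w),np.sin(w)],[-np.sin(w),np.cos(w)]])
def st():
    s=r.sense();p=np.array(s['tool_pos']);f=np.array(s['ft_force'])
    print('t',round(s['time'],2),'m',(Rm@(p[:2]-c)).round(1),'z',round(p[2],1),'yaw rel',round(s['tcp_rot'][2]+17.35,2),'F m',(Rm@f[:2]).round(1),round(f[2],1),'gap',round(s['finger_gap'],1))
E
python3 -m handwheel '[[0,0,-0.01,8.4],[0,0,-0.01,8.4],[0,0,-0.01,8.4],[0,0,0,8.4],[0,0,0,8.32],[0,0,0,0],[0,0,0,0]]' 0 && python3 -c "from h import *;st()"
```

```text
time: 0.8
tool_pos: [249.4, -545.4, 260.8]
tcp_rot: [-180.0, 0.0, -17.1]
ft_force: [-0.1, 0.3, 0.2]
finger_gap: 0.2
grip_force: 0.0
t 0.8 m [-142.  -425.3] z 260.8 yaw rel 0.25 F m [-0.2  0.2] 0.2 gap 0.2
```

```bash
python3 -m handwheel '[[0.007,-0.042,0,0],[0.007,-0.042,0,0],[0.007,-0.042,0,0],[0.007,-0.042,0,0],[0.007,-0.042,0,0],[0.007,-0.042,0,0],[0.007,-0.042,0,0],[0.007,-0.042,0,0],[0.007,-0.042,0,0],[0.007,-0.042,0,0]]'  && python3 -m handwheel '[[0,0,0,0],[0,0,0,0]]' && python3 -c "from h import *;st()"
```

```text
time: 1.8
tool_pos: [442.0, -164.0, 261.3]
tcp_rot: [180.0, -0.0, -17.1]
ft_force: [0.7, 0.0, -0.0]
finger_gap: 0.1
grip_force: 0.0
time: 2.0
tool_pos: [441.7, -164.9, 261.2]
tcp_rot: [180.0, 0.0, -17.0]
ft_force: [0.4, 0.6, -0.1]
finger_gap: 0.1
grip_force: 0.0
t 2.0 m [-71.9  -4.7] z 261.2 yaw rel 0.32 F m [0.2 0.7] -0.1 gap 0.1
```

```bash
python3 -m handwheel '[[0,-0.003,-0.0,0.3],[0,0,0.025,0],[0,0,0.025,0],[0,0,0.025,0],[0.01,0,0,0],[0.01,0,0,0],[0,0,0,0]]' && python3 -c "from h import *;st()" && python3 -m handwheel '[[0.005,0,0,0],[0.005,0,0,0],[0.004,0,0,0],[0,0,0,0]]' && python3 -c "from h import *;st()"
```

```text
time: 2.7
tool_pos: [463.5, -170.4, 188.2]
tcp_rot: [180.0, -0.2, -17.7]
ft_force: [0.5, -0.5, 0.0]
finger_gap: 0.3
grip_force: 0.0
t 2.7 m [-49.6  -3.5] z 188.2 yaw rel -0.34 F m [ 0.6 -0.3] 0.0 gap 0.3
time: 3.1
tool_pos: [475.1, -173.2, 186.9]
tcp_rot: [180.0, 0.0, -17.6]
ft_force: [-4.9, 1.6, 3.2]
finger_gap: -0.0
grip_force: 2.4
t 3.1 m [-37.6  -2.7] z 186.9 yaw rel -0.29 F m [-5.1  0. ] 3.2 gap -0.0
```

```bash
python3 -m handwheel '[[0.003,0,0,0],[0.003,0,0,0],[0,0,0,0]]' && python3 -c "
from h import *;st()
import cv2
a=r.snapshot('top')[:,:,::-1][145:245,255:355];b=r.snapshot('scene')[:,:,::-1][125:205,195:295]
z=lambda i:cv2.resize(i,(400,int(400*i.shape[0]/i.shape[1])),interpolation=cv2.INTER_CUBIC)
o=np.zeros((400,800,3),np.uint8);o[:,:400]=z(a);o[:320,400:]=z(b);cv2.imwrite('pics/d1.png',o)"
```

```text
time: 3.4
tool_pos: [480.6, -174.9, 186.7]
tcp_rot: [180.0, 0.0, -17.6]
ft_force: [-4.5, 2.1, 2.8]
finger_gap: 0.1
grip_force: 2.4
t 3.4 m [-31.9  -2.7] z 186.7 yaw rel -0.29 F m [-4.9  0.7] 2.8 gap 0.1
```

View pics/d1.png

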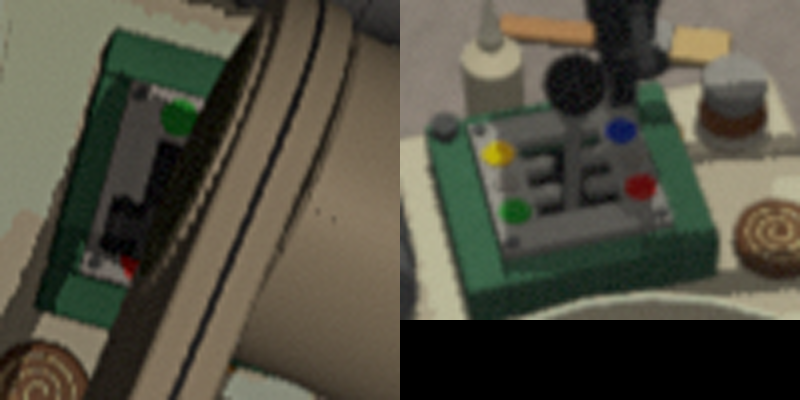

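The top view is blocked by the arm. The scene view shows the knob at (575,85) in the composite, and the rod looks nearly in the cross channel. I'll intersect its ray with the knob's sphere.

```bash
cat >> h.py <<'E'
def knob(u,v):
    C,d=ray('scene',u,v);p=np.array([*c,39.]);b=d@(C-p);q=(C-p)@(C-p)-170**2
    D=b*b-q;X=C+d*(-b-np.sqrt(max(D,0)));k=Rm@(X-p)[:2]
    print('knob m',k.round(1),'z',X[2].round(1),'shift,cross',np.arcsin(k/170).round(3))
E
python3 -c "
from h import *
knob(195+(340+.5)/7-.5,125+(142+.5)/7-.5)
knob(195+(175+.5)/4-.5,125+(85+.5)/4-.5)
knob(195+(175+.5)/4-.5,125+(86+.5)/4-.5)
knob(195+(176+.5)/4-.5,125+(85+.5)/4-.5)"
```

```text
knob m [-16.2  -1.7] z 208.2 shift,cross [-0.095 -0.01 ]
knob m [-4.3 -0.6] z 208.9 shift,cross [-0.025 -0.003]
knob m [-4.1  0.2] z 209.0 shift,cross [-0.024  0.001]
knob m [-4.8 -0.4] z 208.9 shift,cross [-0.028 -0.003]
```

```bash
python3 -m handwheel '[[0.002,0,0,0],[0.002,0,0,0],[0,0,0,0]]' && python3 -c "from h import *;st()" && python3 -m handwheel '[[-0.02,0,0,0],[0,0,-0.035,0],[0,0,-0.035,0],[0.025,-0.025,0,0],[0.025,-0.025,0,0],[0,0,0,0],[0,0,0,0]]' && python3 -c "from h import *;st()
import cv2
b=r.snapshot('scene')[:,:,::-1][125:205,195:295];cv2.imwrite('pics/d2.png',cv2.resize(b,None,fx=7,fy=7,interpolation=cv2.INTER_CUBIC))"
```

```text
time: 3.8
tool_pos: [484.3, -176.1, 186.4]
tcp_rot: [-180.0, 0.0, -17.6]
ft_force: [-4.8, 1.6, 3.9]
finger_gap: 0.1
grip_force: 2.4
t 3.8 m [-28.   -2.7] z 186.4 yaw rel -0.3 F m [-5.1  0.1] 3.9 gap 0.1
time: 4.5
tool_pos: [528.5, -137.3, 255.8]
tcp_rot: [180.0, 0.0, -17.6]
ft_force: [-0.0, -0.5, -0.1]
finger_gap: 0.3
grip_force: 0.0
t 4.5 m [ 2.6 47.5] z 255.8 yaw rel -0.22 F m [ 0.1 -0.5] -0.1 gap 0.3
```

View pics/d2.png

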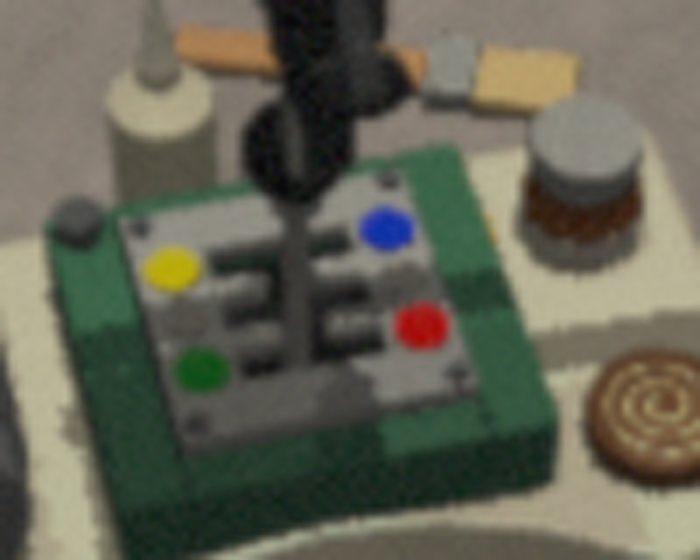

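The knob spans about 243–352 horizontally with its bottom at about 203, so its centre is about (297,150).

```bash
python3 -c "
from h import *
knob(195+(297+.5)/7-.5,125+(150+.5)/7-.5)"
python3 -m handwheel '[[0,-0.001,0.035,0.2],[-0.002,0,0.035,0],[0,0,0,0]]' && python3 -c "from h import *;st()"
```

```text
knob m [-1.  -0.9] z 209.0 shift,cross [-0.006 -0.006]
time: 4.85
tool_pos: [522.5, -135.4, 180.8]
tcp_rot: [-180.0, 0.5, -17.9]
ft_force: [-0.8, 0.5, -0.5]
finger_gap: 0.0
grip_force: 0.0
t 4.85 m [-3.6 47.5] z 180.8 yaw rel -0.55 F m [-0.9  0.2] -0.5 gap 0.0
```

```bash
python3 -m handwheel '[[0.001,0.005,0,0],[0.001,0.005,0,0],[0,0.005,0,0],[0,0.003,0,0],[0,0,0,0]]' && python3 -c "from h import *;st()" && python3 -m handwheel '[[0,0.003,0,0],[0,0.003,0,0],[0,0.003,0,0],[0,0.003,0,0],[0,0,0,0]]' && python3 -c "from h import *;st()"
```

```text
time: 5.35
tool_pos: [523.6, -154.3, 187.6]
tcp_rot: [-180.0, -0.1, -17.9]
ft_force: [1.1, 2.1, 1.2]
finger_gap: 0.0
grip_force: 1.0
t 5.35 m [ 3.1 29.8] z 187.6 yaw rel -0.53 F m [0.5 2.4] 1.2 gap 0.0
time: 5.85
tool_pos: [519.2, -165.5, 186.3]
tcp_rot: [180.0, -0.0, -17.9]
ft_force: [1.7, 3.2, 2.2]
finger_gap: -0.1
grip_force: 1.6
t 5.85 m [ 2.2 17.8] z 186.3 yaw rel -0.52 F m [0.7 3.6] 2.2 gap -0.1
```

```bash
python3 -m handwheel '[[0,0.003,0,0],[0,0.003,0,0],[0,0.003,0,0],[0,0.003,0,0],[0,0,0,0]]' && python3 -c "from h import *;st()" && python3 -m handwheel '[[0,0.003,0,0],[0,0.003,0,0],[0,0.002,0,0],[0,0,0,0]]' && python3 -c "from h import *;st()
import cv2
b=r.snapshot('scene')[:,:,::-1][125:205,195:295];cv2.imwrite('pics/d3.png',cv2.resize(b,None,fx=7,fy=7,interpolation=cv2.INTER_CUBIC))"
```

```text
time: 6.35
tool_pos: [515.3, -177.1, 186.1]
tcp_rot: [180.0, 0.0, -17.9]
ft_force: [2.4, 2.1, 2.7]
finger_gap: 0.0
grip_force: 1.4
t 6.35 m [1.9 5.6] z 186.1 yaw rel -0.53 F m [1.6 2.8] 2.7 gap 0.0
time: 6.75
tool_pos: [512.8, -184.4, 185.8]
tcp_rot: [-180.0, 0.0, -17.9]
ft_force: [2.0, 2.4, -1.8]
finger_gap: 0.1
grip_force: 1.5
t 6.75 m [ 1.7 -2.2] z 185.8 yaw rel -0.52 F m [1.2 2.9] -1.8 gap 0.1
```

View pics/d3.png

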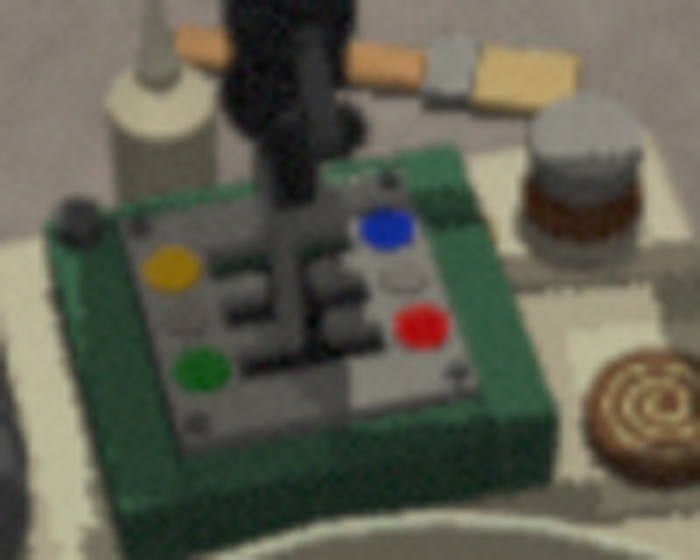

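The lever leans well to the right (knob left edge about (222,90)), and the rod is moving along the cross channel. I'll keep pushing in small steps.

```bash
python3 -c "
from h import *
knob(195+(274+.5)/7-.5,125+(85+.5)/7-.5)"; python3 -m handwheel '[[0,0.003,0,0],[0,0.003,0,0],[0,0,0,0]]' && python3 -c "from h import *;st()" && python3 -m handwheel '[[0,0.002,0,0],[0,0.0015,0,0],[0,0,0,0]]' && python3 -c "from h import *;st()"
```

```text
knob m [ -1.5 -36.3] z 205.1 shift,cross [-0.009 -0.215]
time: 7.1
tool_pos: [510.9, -190.2, 186.1]
tcp_rot: [180.0, 0.0, -17.9]
ft_force: [1.6, 2.4, -1.7]
finger_gap: -0.1
grip_force: 1.5
t 7.1 m [ 1.6 -8.3] z 186.1 yaw rel -0.52 F m [0.8 2.8] -1.7 gap -0.1
time: 7.4
tool_pos: [510.0, -193.4, 186.2]
tcp_rot: [180.0, 0.0, -17.9]
ft_force: [1.1, 2.5, -2.5]
finger_gap: 0.0
grip_force: 1.6
t 7.4 m [  1.7 -11.6] z 186.2 yaw rel -0.51 F m [0.4 2.7] -2.5 gap 0.0
```

```bash
python3 -m handwheel '[[0,-0.015,0,0.2],[0,0,-0.035,0],[0.01,0,-0.035,0],[0.045,0.024,0,0.3],[0,0.024,0,0],[0,0,0,0],[0,0,0,0]]' && python3 -c "from h import *;st()
import cv2
b=r.snapshot('scene')[:,:,::-1][125:205,195:295];cv2.imwrite('pics/d4.png',cv2.resize(b,None,fx=7,fy=7,interpolation=cv2.INTER_CUBIC))"
```

```text
time: 8.1
tool_pos: [551.1, -241.7, 256.4]
tcp_rot: [180.0, 0.0, -18.4]
ft_force: [0.0, 0.2, 0.7]
finger_gap: -0.1
grip_force: 0.0
t 8.1 m [ 55.4 -45.4] z 256.4 yaw rel -1.09 F m [-0.   0.2] 0.7 gap -0.1
```

View pics/d4.png

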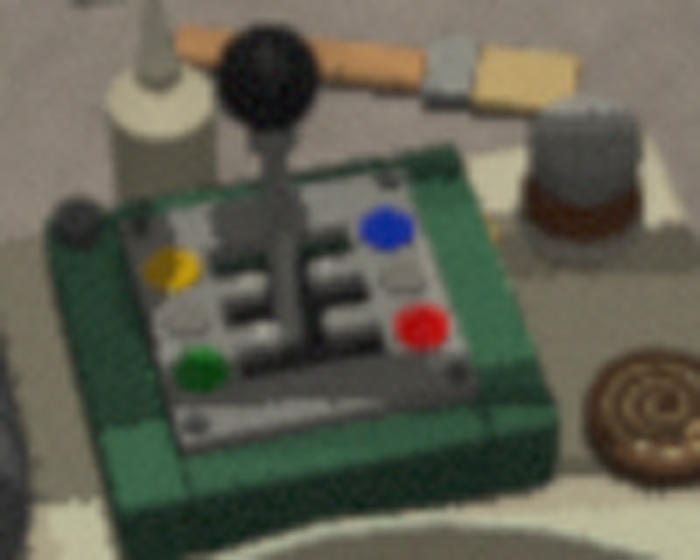

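The knob is now at (268,78), fully clear in view. The rod is in the cross channel at the blue/yellow column.

```bash
python3 -c "
from h import *
knob(195+(268+.5)/7-.5,125+(78+.5)/7-.5)"; python3 -m handwheel '[[0,0,0.035,-1],[0,0,0.035,0],[0,0,0.005,0],[-0.01,0,0,0],[0,0,0,0]]' && python3 -c "from h import *;st()"
```

```text
knob m [ -0.5 -41.2] z 203.9 shift,cross [-0.003 -0.245]
time: 8.65
tool_pos: [541.8, -237.7, 183.6]
tcp_rot: [180.0, -0.1, -17.3]
ft_force: [0.5, -0.8, 0.9]
finger_gap: 0.3
grip_force: 0.0
t 8.65 m [ 45.3 -44.4] z 183.6 yaw rel 0.02 F m [ 0.7 -0.6] 0.9 gap 0.3
```

```bash
python3 -m handwheel '[[-0.006,0,0,0],[-0.006,0,0,0],[-0.004,0,0,0],[-0.004,0,0,0],[0,0,0,0]]' && python3 -c "from h import *;st()" && python3 -m handwheel '[[-0.003,0,0,0],[-0.003,0,0,0],[-0.003,0,0,0],[0,0,0,0]]' && python3 -c "from h import *;st()"
```

```text
time: 9.15
tool_pos: [523.4, -232.4, 182.4]
tcp_rot: [180.0, -0.2, -17.4]
ft_force: [3.7, -2.1, 2.0]
finger_gap: -0.4
grip_force: 2.0
t 9.15 m [ 26.1 -44.8] z 182.4 yaw rel -0.01 F m [ 4.2 -0.9] 2.0 gap -0.4
time: 9.55
tool_pos: [514.7, -229.6, 182.1]
tcp_rot: [180.0, -0.1, -17.4]
ft_force: [4.5, -1.6, 4.2]
finger_gap: -0.3
grip_force: 2.3
t 9.55 m [ 17.  -44.7] z 182.1 yaw rel -0.0 F m [ 4.8 -0.2] 4.2 gap -0.3
```

```bash
python3 -m handwheel '[[-0.003,0,0,0],[-0.003,0,0,0],[-0.003,0,0,0],[-0.003,0,0,0],[-0.003,0,0,0],[0,0,0,0]]' && python3 -c "from h import *;st()" && python3 -m handwheel '[[-0.003,0,0,0],[-0.003,0,0,0],[-0.003,0,0,0],[-0.002,0,0,0],[-0.002,0,0,0],[0,0,0,0]]' && python3 -c "from h import *;st()"
```

```text
time: 10.15
tool_pos: [499.4, -224.6, 181.1]
tcp_rot: [-180.0, 0.0, -17.4]
ft_force: [4.0, -0.9, 2.4]
finger_gap: -0.2
grip_force: 2.0
t 10.15 m [  0.9 -44.5] z 181.1 yaw rel -0.0 F m [4.1 0.3] 2.4 gap -0.2
time: 10.75
tool_pos: [489.2, -221.1, 180.8]
tcp_rot: [-180.0, -0.3, -17.3]
ft_force: [18.3, -4.9, -10.1]
finger_gap: -0.2
grip_force: 9.2
t 10.75 m [ -9.9 -44.2] z 180.8 yaw rel 0.01 F m [18.9  0.8] -10.1 gap -0.2
```

```bash
python3 -m handwheel '[[-0.002,0,0,0],[0,0,0,0]]' && python3 -c "from h import *;st()" && python3 -m handwheel '[[0.012,0,0,0],[0.015,0,0,0],[0.02,0,-0.025,0],[0.02,0,-0.04,0],[0.03,0,-0.02,0],[0.03,0,0,0],[0,0,0,0],[0,0,0,0]]' && python3 -c "from h import *;st()
import cv2
b=r.snapshot('scene')[:,:,::-1][125:205,195:295];cv2.imwrite('pics/d5.png',cv2.resize(b,None,fx=7,fy=7,interpolation=cv2.INTER_CUBIC))"
```

```text
time: 10.95
tool_pos: [488.6, -220.9, 180.9]
tcp_rot: [-180.0, -0.4, -17.3]
ft_force: [26.5, -6.6, -13.7]
finger_gap: -0.1
grip_force: 13.3
t 10.95 m [-10.5 -44.2] z 180.9 yaw rel 0.01 F m [27.3  1.6] -13.7 gap -0.1
time: 11.75
tool_pos: [605.7, -257.8, 264.3]
tcp_rot: [-180.0, 0.3, -17.3]
ft_force: [1.1, -0.1, -0.3]
finger_gap: 0.2
grip_force: 0.0
t 11.75 m [112.3 -44.5] z 264.3 yaw rel 0.0 F m [1.1 0.2] -0.3 gap 0.2
```

View pics/d5.png

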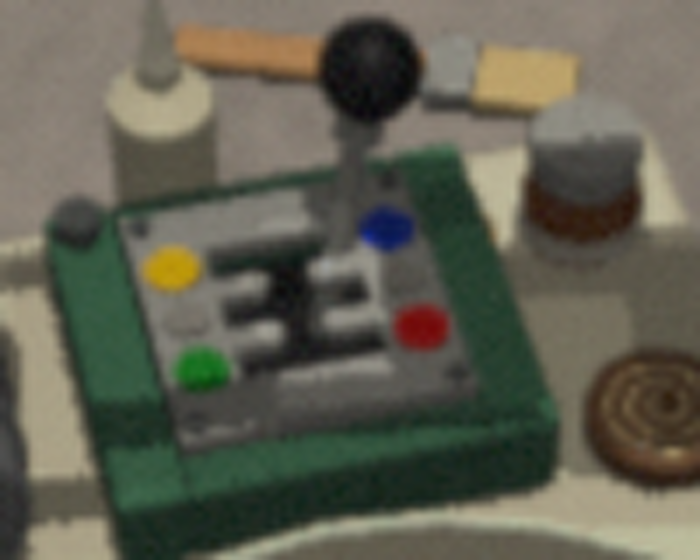

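The knob is at (370,69) and the rod stands against the slot end beside the blue tab. I'll check this numerically.

```bash
python3 -c "
from h import *
knob(195+(370+.5)/7-.5,125+(69+.5)/7-.5)
import numpy as np
for s in(-.22,-.235,-.247):
    for k in(-.245,-.27):
        m=np.array([170*np.sin(s),170*np.sin(k)]);X=np.array([*(c+Rm.T@m),39+np.sqrt(170**2-m@m)])
        p=r.camera_params('scene');q=p['R']@X+p['t'];u=p['fx']*q[0]/q[2]+p['cx'];v=p['fy']*q[1]/q[2]+p['cy']
        print(s,k,(u-195)*7+3,(v-125)*7+3)"
```

```text
knob m [-37.  -40.6] z 199.9 shift,cross [-0.219 -0.241]
-0.22 -0.245 369.8545139018578 68.08837442535454
-0.22 -0.27 366.86217651503114 62.220804498314976
-0.235 -0.245 376.69527878138103 68.05358409182918
-0.235 -0.27 373.6839244985158 62.19958910392583
-0.247 -0.245 382.1409374248403 68.08532022467756
-0.247 -0.27 379.1145018338909 62.24254271935172
```

By image and by tool position, the lever reads about -0.22 against -0.247 for home, although it stopped against 27 N. I'll clear the arm to the side and measure the knob in both views with code.

```bash
cat >> h.py <<'E'
import cv2
def blob(n,u0,v0,h):
    im=r.snapshot(n);g=cv2.resize(im[v0-h:v0+h,u0-h:u0+h].max(2),None,fx=8,fy=8,interpolation=cv2.INTER_CUBIC)
    m=cv2.morphologyEx((g<50).astype(np.uint8),cv2.MORPH_OPEN,cv2.getStructuringElement(cv2.MORPH_ELLIPSE,(61,61)))
    k,l,s,cc=cv2.connectedComponentsWithStats(m);i=1+np.argmax(s[1:,4]) if k>1 else 0
    print(n,'box',s[i]/8.);x,y,w_,h_=s[i,:4]
    return u0-h+(x+w_/2)/8-.5, v0-h+(y+h_/2)/8-.5
def look(t,s,h=22):
    a=blob('top',*t,h);b=blob('scene',*s,h);X,e=tri(a,b);k=Rm@(X[:2]-c);print(np.round(a+b,1),'tri m',k.round(1),X[2].round(1),e);knob(*b)
E
python3 -m handwheel '[[0,0.04,0,0],[0,0.04,0,0],[-0.02,0.04,0,0],[-0.03,0.04,0,0],[-0.03,0.04,0,0],[-0.03,0.03,0,0],[-0.03,0.03,0,0],[0,0,0,0],[0,0,0,0]]' >/dev/null&& python3 -c "
from h import *;st()
p=r.camera_params('top')
X=np.array([*(c+Rm.T@[-40,-43]),197]);q=p['R']@X+p['t'];u=int(p['fx']*q[0]/q[2]+p['cx']);v=int(p['fy']*q[1]/q[2]+p['cy']);print(u,v)
look((u,v),(247,135))
a=r.snapshot('top')[:,:,::-1][165:235,265:345];b=r.snapshot('scene')[:,:,::-1][125:195,215:295]
cv2.imwrite('pics/e.png',np.hstack([cv2.resize(i,(400,350),interpolation=cv2.INTER_CUBIC) for i in(a,b)]))"
```

```text
t 12.7 m [ -28.1 -304.8] z 266.5 yaw rel -0.14 F m [0.1 0.2] -0.7 gap -0.1
326 218
top box [  11.875   13.      19.625   19.375 2421.25 ]
scene box [ 15.875  18.625  14.     11.375 952.625]
[325.2 218.2 247.4 136.8] tri m [-38.2 -42.3] 189.5 [0.8, 0.8]
knob m [-34. -30.] z 202.8 shift,cross [-0.202 -0.177]
```

View pics/e.png

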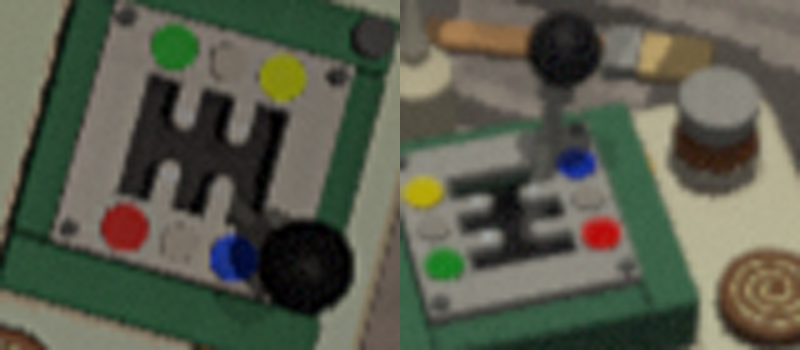

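In the top view the knob is at (306.5,266.5). In the scene half it is at (165,50). The rod enters the blue slot.

```bash
python3 -c "
from h import *
a=(265+307/5-.5,165+267/5-.5)
for p in((165.5,50.5),(166.5,49.5),(165.5,48.5)):
    b=(215+p[0]/5-.5,125+p[1]/5-.5);X,e=tri(a,b);print(a,b,(Rm@(X[:2]-c)).round(1),X[2].round(1),e);knob(*b)
for n in('top',):
  C,d=ray(n,*a)
  for z in(197,199,201):print(z,Rm@((C+d*(z-C[2])/d[2])[:2]-c))
"
```

```text
(325.9, 217.9) (247.6, 134.6) [-38.  -41.6] 198.0 [0.3, 0.3]
knob m [-37.2 -39.8] z 200.0 shift,cross [-0.221 -0.236]
(325.9, 217.9) (247.8, 134.4) [-38.3 -41.3] 199.0 [0.1, 0.1]
knob m [-38.  -40.7] z 199.6 shift,cross [-0.225 -0.242]
(325.9, 217.9) (247.6, 134.2) [-38.  -41.3] 199.7 [0.4, 0.4]
knob m [-37.7 -41.7] z 199.4 shift,cross [-0.224 -0.248]
197 [-38.3263247  -41.64783893]
199 [-38.4068706  -41.23846005]
201 [-38.48741649 -40.82908116]
```

The x reading is -38.3 (home is about -41.6) and y is -41.4 (about -44). The rod is off-centre in the slot and binding at the end. I'll nudge it in -y, then push home again.

```bash
python3 -m handwheel '[[-0.005,-0.04,0,0],[-0.005,-0.04,0,0],[0,-0.04,0,0],[0,-0.04,0,0],[0,-0.04,0,0],[0,-0.04,0,0],[0,-0.04,0,0],[0,-0.04,0,0],[0,0,0,0]]' >/dev/null && python3 -m handwheel '[[0,0,0.03,0],[0,0,0.03,0],[0,0,0.025,0],[0,0.007,0,0],[0,0,0,0]]' && python3 -c "
from h import *;st()"; python3 -m handwheel '[[0,0.005,0,0],[0,0.005,0,0],[0,0.003,0,0],[0,0,0,0]]' >/dev/null; python3 -c "
from h import *;st()"
```

```text
time: 14.3
tool_pos: [479.1, -163.4, 181.5]
tcp_rot: [180.0, 0.1, -17.3]
ft_force: [0.3, -0.6, 0.7]
finger_gap: -0.2
grip_force: 0.0
t 14.3 m [-36.7   7.9] z 181.5 yaw rel 0.02 F m [ 0.5 -0.5] 0.7 gap -0.2
t 14.7 m [-36.2  -5.2] z 182.1 yaw rel -0.04 F m [ 0.3 -0.4] -0.5 gap 0.1
```

```bash
python3 -m handwheel '[[0,0.003,0,0],[0,0.002,0,0],[0,0,0,0]]' >/dev/null; python3 -c "
from h import *;st()"; python3 -m handwheel '[[0,0.002,0,0],[0,0.001,0,0],[0,0,0,0]]' >/dev/null; python3 -c "
from h import *;st()"
```

```text
t 15.0 m [-36.6  -9.6] z 181.3 yaw rel -0.01 F m [-0.5  0.8] 1.8 gap 0.1
t 15.3 m [-36.6 -12.3] z 181.1 yaw rel 0.01 F m [1.2 3.8] -1.4 gap -0.0
```

```bash
python3 -m handwheel '[[0,-0.015,0,0],[0,0,-0.035,0],[0,0,-0.04,0],[0.03,0.02,0,0],[0.03,0.025,0,0],[0.005,0.002,0,0],[0,0,0.035,0],[0,0,0.04,0],[0,0,0,0]]' >/dev/null && python3 -c "
from h import *;st()"; python3 -m handwheel '[[-0.01,0,0,0],[-0.01,0,0,0],[-0.008,0,0,0],[-0.004,0,0,0],[0,0,0,0]]' >/dev/null; python3 -c "
from h import *;st()"
```

```text
t 16.2 m [ 24.2 -43. ] z 174.7 yaw rel 0.0 F m [-1.1  0.2] -1.6 gap -0.0
t 16.7 m [ -3.6 -44.7] z 182.7 yaw rel -0.02 F m [0.4 0.4] 0.2 gap -0.2
```

```bash
python3 -m handwheel '[[-0.003,0,0,0],[-0.003,0,0,0],[0,0,0,0]]' >/dev/null; python3 -c "
from h import *;st()"; python3 -m handwheel '[[-0.002,0,0,0],[-0.001,0,0,0],[0,0,0,0]]' >/dev/null; python3 -c "
from h import *;st()"; python3 -m handwheel '[[-0.002,0,0,0],[0,0,0,0]]' >/dev/null; python3 -c "
from h import *;st()"
```

```text
t 17.0 m [ -8.6 -44.7] z 181.8 yaw rel -0.01 F m [ 6.2 -0.1] -1.2 gap 0.2
t 17.3 m [ -9.7 -44.6] z 181.9 yaw rel 0.01 F m [17.4  0.4] -7.1 gap -0.1
t 17.5 m [-10.2 -44.5] z 182.1 yaw rel 0.01 F m [24.4  0.1] -12.2 gap -0.0
```

```bash
python3 -m handwheel '[[0.02,0,0,0],[0.02,0,-0.03,0],[0,0,-0.04,0],[0,0.04,0,0],[0,0.04,0,0],[-0.02,0.04,0,0],[-0.03,0.04,0,0],[-0.03,0.04,0,0],[0,0.04,0,0],[0,0,0,0]]' >/dev/null && python3 -c "
from h import *;st()
R=[]
for n,(u,v) in(('top',(326,218)),('scene',(247,135))):
    acc=np.mean([r.snapshot(n).astype(float) for _ in range(4)],0);g=acc.max(2)
    np.save(n,acc)
    best=None;F=cv2.resize(g,None,fx=1,fy=1)
    yy,xx=np.mgrid[0:g.shape[0],0:g.shape[1]]
    # circle fit by contrast inside/outside
    B=[]
    for cx in np.arange(u-4,u+4,.1):
        for cy in np.arange(v-4,v+4,.1):
            for rad in np.arange(*((8.6,10.2,.2) if n=='top' else (6.4,8,.2))):
                d=np.hypot(xx[v-16:v+16,u-16:u+16]-cx,yy[v-16:v+16,u-16:u+16]-cy);G=g[v-16:v+16,u-16:u+16]
                B.append((np.median(np.clip(G[(d>rad+.3)&(d<rad+1.5)],0,90))+np.clip(G[(d>rad+.3)&(d<rad+1.5)],0,90).mean()-2*G[(d<rad-.3)&(d>rad-1.5)].mean(),cx,cy,rad))
    b=np.array(sorted(B)[-15:]).mean(0);print(n,b.round(2));R.append(b[1:3])
X,e=tri(*R);print(Rm@(X[:2]-c),X[2],e);knob(*R[1])
p=r.camera_params('top')
for s in(-.22,-.247):
    m=np.array([170*np.sin(s),170*np.cos(s)*np.sin(-.265)]);X=np.array([*(c+Rm.T@m),39+np.sqrt(170**2-m@m)])
    for n in('top','scene'):
        p=r.camera_params(n);q=p['R']@X+p['t'];print(s,n,p['fx']*q[0]/q[2]+p['cx'],p['fy']*q[1]/q[2]+p['cy'])
"
```

```text
t 18.5 m [ -56.4 -288.9] z 250.8 yaw rel -0.28 F m [-0.3  1. ] -0.1 gap -0.1
top [114.68 326.39 218.23   9.51]
scene [106.15 247.21 134.07   7.36]
[-37.91277843 -42.76334026] 198.56501638671148 [0.9, 0.9]
knob m [-36.9 -42.3] z 199.5 shift,cross [-0.219 -0.252]
-0.22 top 327.1726504450109 217.56256493452273
-0.22 scene 247.17690970015212 133.84145769705881
-0.247 top 326.3360898408726 219.7177780225867
-0.247 scene 248.95876208807096 133.89938796252306
```

```bash
python3 -c "
from bench import r
print(r.hand_in())"
```

```text
the job is handed in; nothing more can be done
None
```

I pushed the lever along the middle slot, across, and into the blue-tab slot until it stopped hard, then drew the arm clear and handed in. The cameras put it at about -0.22 rad, not the stated -0.247, and a second push after a sideways nudge stopped at the same place, so I took that as the slot's end, but full home is not confirmed.

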